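Make up the hardware kits for two archtop guitars

TASK

Make up the parts kits for two guitars on their kit boards: the red board gets the gold pickup, the dark rosewood bridge and the green spool; the yellow board gets the black pickup and the pale maple bridge. Lay each part flat on the pale patch of its own shape, centred and lined up with the patch, and leave the cream pickup, the white spool and the amber glue jar where they stand.

Things in the scene. Friction and masses are not known exactly. Their poses are not given: they have to be found in the camera images.
- pickup_gold: Gold-coloured guitar pickup: a rectangular block 72 (x) by 36 (y) by 24 high, six small pole dots on top. Origin: centre of the underside; z up, x along its length. About 0.14 kg. Either way round is fine. It starts standing flat on the bench among the stock. (Lengths in mm.)
- pickup_black: Black guitar pickup: a rectangular block 72 (x) by 36 (y) by 24 high, six small pole dots on top. Origin: centre of the underside; z up, x along its length. About 0.14 kg. Either way round is fine. It starts standing flat on the bench among the stock. (Lengths in mm.)
- bridge_dark: Dark brown rosewood guitar bridge: a bar 116 (x) long; lower half 26 wide (y) and 12 high, upper half 88 long, 18 wide, also 12 high (24 in all); a cream strip on top and a brass disc at each end. Origin: centre of the underside; z up, x along its length. About 0.06 kg. Either way round is fine. It starts standing flat on the bench among the stock. (Lengths in mm.)
- bridge_pale: Pale maple guitar bridge: a bar 116 (x) long; lower half 26 wide (y) and 12 high, upper half 88 long, 18 wide, also 12 high (24 in all); a cream strip on top and a brass disc at each end. Origin: centre of the underside; z up, x along its length. About 0.06 kg. Either way round is fine. It starts standing flat on the bench among the stock. (Lengths in mm.)
- spool_green: Green-flanged wire spool standing upright: 48 in diameter, 32 high, small black hole in the top. Origin: centre of the underside; z up. About 0.12 kg. It starts standing flat on the bench among the stock. (Lengths in mm.)
- board_red: Red kit board, flat, no rim, fixed: 210 (x) by 150 (y) by 8 mm thick. Origin: centre of the underside; x along its length, z up. Three flat pale patches on top, centres in board x, y: bridge patch 122 x 34 at (0, +40), pickup patch 80 x 44 at (-45, -30), both lengthwise along x; round spool patch 54 across at (+55, -30). (Lengths in mm.)
- board_yellow: Yellow kit board, flat, no rim, fixed: 210 (x) by 150 (y) by 8 mm thick. Origin: centre of the underside; x along its length, z up. Three flat pale patches on top, centres in board x, y: bridge patch 122 x 34 at (0, +40), pickup patch 80 x 44 at (-45, -30), both lengthwise along x; round spool patch 54 across at (+55, -30). Its round patch stays empty. (Lengths in mm.)
- pickup_cream: Cream-white guitar pickup: a rectangular block 72 (x) by 36 (y) by 24 high, six small pole dots on top. Origin: centre of the underside; z up, x along its length. About 0.14 kg. Either way round is fine. Stays where it is. (Lengths in mm.)
- spool_white: White-flanged wire spool standing upright: 48 in diameter, 32 high, small black hole in the top. Origin: centre of the underside; z up. About 0.12 kg. Stays where it is. (Lengths in mm.)
- glue_jar: Amber jar with a black lid, 44 in diameter, 48 high, upright. Origin: centre of the underside; z up. Stays where it is. (Lengths in mm.)
Not all that is in view belongs to the job. Of the things that look like the bridge_dark, the larger one is meant. Several things have the shape of the pickup_black; the one meant has the colours described above.

How it is judged (in metres and radians):
At the end, for the whole second after the job is handed in: Each of the five parts on its board, origin within 12 mm of its patch centre along both board axes, height within 4 mm, tilt under 0.12 rad, pickups and bridges aligned within 0.2 rad, released, at rest; cream pickup, white spool and jar within 30 mm of their starts (x of pickup_gold in the frame of board_red between -0.057 and -0.033 m and y of pickup_gold in the frame of board_red between -0.042 and -0.018 m and z of pickup_gold in the frame of board_red between 0.004 and 0.012 m and angle between each of pickup_gold, bridge_dark, spool_green, pickup_black, bridge_pale's own z axis and vertical below 0.12 rad and linear speed of each of pickup_gold, bridge_dark, spool_green, pickup_black, bridge_pale below 0.02 m/s and angular speed of each of pickup_gold, bridge_dark, spool_green, pickup_black, bridge_pale below 0.2 rad/s and angle between the x axis of each of pickup_gold, bridge_dark and the x axis of board_red, either way round below 0.2 rad and x of bridge_dark in the frame of board_red between -0.012 and 0.012 m and y of bridge_dark in the frame of board_red between 0.028 and 0.052 m and z of bridge_dark in the frame of board_red between 0.004 and 0.012 m and x of spool_green in the frame of board_red between 0.043 and 0.067 m and y of spool_green in the frame of board_red between -0.042 and -0.018 m and z of spool_green in the frame of board_red between 0.004 and 0.012 m and x of pickup_black in the frame of board_yellow between -0.057 and -0.033 m and y of pickup_black in the frame of board_yellow between -0.042 and -0.018 m and z of pickup_black in the frame of board_yellow between 0.004 and 0.012 m and angle between the x axis of each of pickup_black, bridge_pale and the x axis of board_yellow, either way round below 0.2 rad and x of bridge_pale in the frame of board_yellow between -0.012 and 0.012 m and y of bridge_pale in the frame of board_yellow between 0.028 and 0.052 m and z of bridge_pale in the frame of board_yellow between 0.004 and 0.012 m and distance of each of pickup_cream, spool_white, glue_jar from where it was at the start of the episode below 0.03 m); the robot touches nothing.
It fails at once if the cream pickup, the white spool or the glue jar is pushed or carried more than 30 mm from its place, or knocked over (distance of any of pickup_cream, spool_white, glue_jar from where it was at the start of the episode above 0.03 m or angle between any of pickup_cream, spool_white, glue_jar's own z axis and vertical above 0.6 rad).
It also fails if it takes over 122 s, if anything falls off the work surface, if the arm or the gripper's body presses on something with over 40 N, if the wrist force passes 120 N, or if a joint passes its speed limit or range.

ROBOT

A 6-joint arm with a two-finger parallel gripper is mounted at the origin on the work surface. World frame = base frame: x ahead of the robot, y to its left, z up, the work surface at z = 0. Lengths are in m, angles in degrees, forces in N, time in s.
With the tool pointing down it reaches from about 0.325 to 0.85 m from the base axis. Payload 15.5 kg.
Tool frame: the origin (TCP) lies midway between the tips of the shut fingers; the grasp point (between the pads) lies 19 mm behind it; z points along the fingers, y is the line along which they close (so a half turn about z gives the same grasp; the last joint's range is limited). The gripper opens to 91 mm and grips with 3 to 60 N. Pads are 32 mm wide; open, the fingers measure 118 mm over their backs; the gripper's body (76 mm by 178 mm) begins 60 mm behind the grasp point.
Start: joints at [60.361, 28.281, 77.091, -0, 74.628, -5.472], TCP at [0.256, 0.57, 0.185] pointing down, gripper open.
Joint ranges: [-166.48, 166.48], [-47.26, 123.95], [12.59, 153.08], [-70.14, 250.14], [6.76, 159.57], [-176.63, 176.63]. Speed limits (degrees/s): [108.29, 108.29, 147.25, 172.46, 172.46, 172.46].

INTERFACE

Orientations are given as a 3x3 rotation matrix whose columns are the frame's x, y, z axes.
In Python, from bench import ctrl gives the robot as it stands. The module is installed in compiled form; this text tells all that it offers. Calls block until the motion is done:
- ctrl.goto(position, orientation): joint-space move of the TCP to a pose.
- ctrl.move_l(position, vel=0.15, ori=None, contact_N=None): straight line of the TCP; ori=None keeps the orientation; vel is the mean speed in m/s. With contact_N (N) it stops when the force on the tool has changed by that much, and returns True; else False.
- ctrl.movej(angles): joint-space move.
- ctrl.command_gripper(opening): opening from 0.0 (shut) to 1.0 (fully open); the grip force is fixed at half the most; returns when the fingers have stopped.
- ctrl.sleep(seconds).
- ctrl.ik(position, orientation): joint angles nearest the present ones, or None.
- ctrl.read_camera(name): name is "scene" or "top" or "wrist"; returns the picture (480x640x3 uint8, blue, green, red); there is no depth.
- ctrl.camera_params(name): a dict with "fx", "fy", "cx", "cy" (pixels), "pose" (4x4, takes a point from camera to world coordinates); the wrist camera has in their place "T_tool_cam" (4x4, takes a point from camera to tool coordinates, whose origin is the TCP and whose axes are the flange's). Camera axes: x right, y up, looking along -z (the intrinsics and any distortion apply to the point x, -y, -z); pixel columns grow to the right and rows downward; lengths in m; the calibration is good to about 2 mm. A picture is of the moment at which its call begins: read the wrist's pose just before it. camera_params takes no time and is no camera call.
A pose or a line that the arm cannot do raises ctrl.MotionError and nothing moves.
- ctrl.sign_off(): hands the job in; it is judged then, once.
Readings, each from a call of its own:
- ctrl.current_t(): time.
- ctrl.current_q(): joint angles.
- ctrl.current_dq(): joint speeds.
- ctrl.current_effort(): joint torques, N m.
- ctrl.current_tool_pos(): TCP position.
- ctrl.current_eef_rot(): TCP orientation.
- ctrl.current_contact_force(): force on the tool from outside, world axes, zero at the start.
- ctrl.current_wrist_torque(): the same for the moment, N m.
- ctrl.current_grip_width(): opening from 0.0 (shut) to 1.0 (fully open).
- ctrl.current_grasp_force(): force on a finger pad.
Only numpy, scipy, OpenCV 4.12 (cv2) and the standard library are available. Lean on these libraries where they do the work, as an engineer would, in place of code of your own. Each camera call takes 0.05 s, during which the arm holds its last target. There are 200 camera calls.

## Working session

There is one attempt and no reset: what is moved stays moved. The work goes in short steps, each a Python script; the robot and the scene stay as the last script left them, time stands still between calls to the robot, and variables do not carry over. Pictures are saved under pics/ and viewed, at most 14 in all, crops included, and the job is handed in when it is done.

```bash
mkdir -p pics
python3 - <<'E'
from bench import ctrl
import cv2,numpy as np
for n in ["top","scene"]:
    cv2.imwrite(f"pics/{n}0.png",ctrl.read_camera(n)); p=ctrl.camera_params(n); print(n,p)
print(ctrl.camera_params("wrist"),ctrl.current_t(),ctrl.current_eef_rot())
E
```

```text
top {'fx': 617.7369867911813, 'fy': 617.7369867911813, 'cx': 315.04917180871513, 'cy': 236.9361588377753, 'pose': array([[ 1.46291521e-02,  9.96473691e-01, -8.26206493e-02,
         3.60387933e-01],
       [-9.99892911e-01,  1.46116361e-02, -8.16679471e-04,
         5.71172317e-03],
       [ 3.93423253e-04,  8.26237488e-02,  9.96580735e-01,
         1.27432506e+00],
       [ 0.00000000e+00,  0.00000000e+00,  0.00000000e+00,
         1.00000000e+00]])}
scene {'fx': 458.92300446182213, 'fy': 458.92300446182213, 'cx': 317.2988340798363, 'cy': 236.39207114602794, 'pose': array([[-0.19909264, -0.76887599,  0.60761158,  1.02769684],
       [ 0.97993552, -0.16214921,  0.11590515,  0.10273662],
       [ 0.00940705,  0.61849604,  0.78573161,  0.75341232],
       [ 0.        ,  0.        ,  0.        ,  1.        ]])}
{'fx': 350.2875169287796, 'fy': 350.2875169287796, 'cx': 318.4812481539416, 'cy': 241.69745295848244, 'T_tool_cam': array([[ 9.77894236e-04,  9.65513113e-01,  2.60352594e-01,
         7.33163465e-02],
       [ 9.99999334e-01, -7.84678974e-04, -8.46067032e-04,
        -2.01051286e-04],
       [-6.12595607e-04,  2.60353248e-01, -9.65513237e-01,
        -1.99830176e-01],
       [ 0.00000000e+00,  0.00000000e+00,  0.00000000e+00,
         1.00000000e+00]])} 0.1 [[-9.12341172e-01  4.09430489e-01 -5.09904904e-04]
 [ 4.09430802e-01  9.12340650e-01 -9.78032429e-04]
 [ 6.47706757e-05 -1.10107003e-03 -9.99999392e-01]]
```

View pics/top0.png

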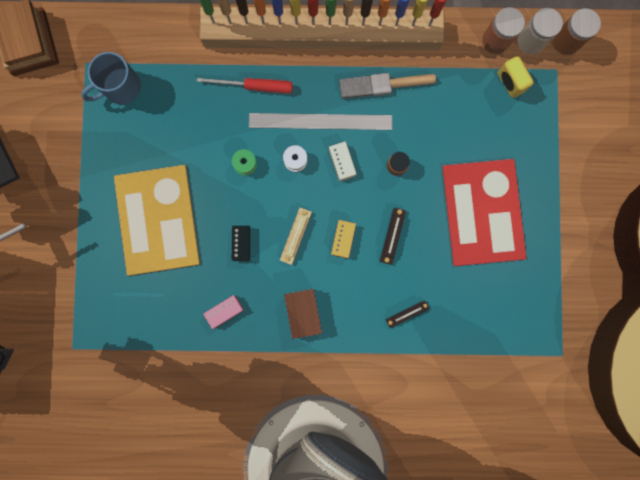

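View pics/scene0.png

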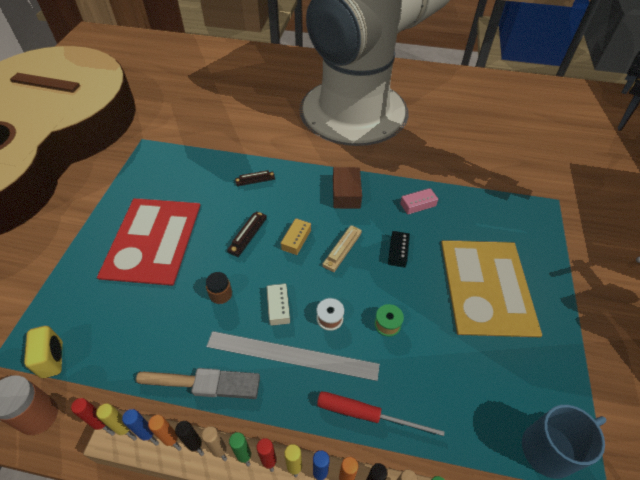

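The top view is sharp enough to measure from. Robot-forward is up in the image.

| Thing | Candidates (top-view pixel) | Choice |
|---|---|---|
| Dark bridge | (393,237) large, (407,314) small, plus the brown block at (303,314) | (393,237) |
| Pickup-shaped | black (241,243), gold (344,239), cream (342,160), pink block (223,312) | black and gold |
| Spool | green (244,161), white (295,158) | green |
| Pale bridge | (296,236) | (296,236) |

The red board is at (484,212) and the yellow board is at (157,220).

```bash
cat > h.py <<'E'
from bench import ctrl
import cv2,numpy as np
P=ctrl.camera_params("top")
def ray(uv,z):
    u,v=np.asarray(uv,float).T
    d=np.stack([(u-P["cx"])/P["fx"],-(v-P["cy"])/P["fy"],-np.ones_like(u)],-1)@P["pose"][:3,:3].T
    o=P["pose"][:3,3]; return (o+d*((z-o[2])/d[...,2])[...,None])[...,:2]
def blob(mask,c,r):
    m=np.zeros_like(mask); x,y=c; m[y-r:y+r,x-r:x+r]=mask[y-r:y+r,x-r:x+r]
    m=cv2.morphologyEx(m,cv2.MORPH_CLOSE,np.ones((3,3)))
    cs=cv2.findContours(m,cv2.RETR_EXTERNAL,cv2.CHAIN_APPROX_NONE)[0]
    return max(cs,key=cv2.contourArea)
def obj(mask,c,r,z):
    k=blob(mask,c,r); w=ray(k[:,0],z).astype(np.float32)
    (cx,cy),_,_=R=cv2.minAreaRect(w); b=cv2.boxPoints(R); e=[b[1]-b[0],b[2]-b[1]]
    e.sort(key=np.linalg.norm); L=e[1]
    return np.array([cx,cy]),np.degrees(np.arctan2(L[1],L[0]))%180,[np.linalg.norm(q)*1e3 for q in e[::-1]],k
OBJ={"pickup_gold":((344,239),24,.012),"pickup_black":((241,243),26,.012),"bridge_dark":((393,237),35,.006),
"bridge_pale":((296,236),35,.006),"spool_green":((244,161),20,.016)}
PATCH={"red":[(465,213),(502,232),(496,184)],"yellow":[(137,222),(174,239),(167,191)]}
M=np.array([[0,.04],[-.045,-.03],[.055,-.03]])
def measure(img):
    f=img.astype(float)+1; B,G,Rr=f[...,0],f[...,1],f[...,2]
    m=((Rr/B>.62)|(G/B>1.6)).astype(np.uint8)*255
    o={n:obj(m,*a) for n,a in OBJ.items()}
    pale=((img.min(2)>125)&(img.max(2)-img.min(2)<90)).astype(np.uint8)*255
    return o,boards(pale),m,pale
def boards(pale):
    bd={}
    for n,cs in PATCH.items():
        W=[]
        for i,c in enumerate(cs):
            k=blob(pale,c,34 if i==0 else 24); mo=cv2.moments(k)
            W.append(ray([[mo["m10"]/mo["m00"],mo["m01"]/mo["m00"]]],.008)[0])
        W=np.array(W); a=M-M.mean(0); b=W-W.mean(0)
        th=np.arctan2((a[:,0]*b[:,1]-a[:,1]*b[:,0]).sum(),(a*b).sum())
        R=np.array([[np.cos(th),-np.sin(th)],[np.sin(th),np.cos(th)]]); t=W.mean(0)-R@M.mean(0)
        bd[n]=(t,R,np.degrees(th),np.abs((M@R.T+t)-W).max()*1e3)
    return bd
def rot(deg):  # tool down, tool x along heading
    c,s=np.cos(np.radians(deg)),np.sin(np.radians(deg))
    return np.array([[c,s,0],[s,-c,0],[0,0,-1.]])
E
python3 - <<'E'
from h import *
np.set_printoptions(precision=4,suppress=True)
img=cv2.imread("pics/top0.png"); o,b,m,pale=measure(img)
v=img.copy()
for n,(c,a,s,k) in o.items(): print(n,c,round(a,1),np.round(s,1)); cv2.drawContours(v,[k],-1,(255,0,255),1)
for n,x in b.items(): print(n,x[0],x[2],x[3])
y=[cv2.resize(z,None,fx=2,fy=2,interpolation=cv2.INTER_NEAREST) for z in (v[135:275,110:530],cv2.merge([m,pale,m])[135:275,110:530])]
cv2.imwrite("pics/chk.png",np.vstack(y)[:,:800])
for n,xy in [("red bridge",(0,.04)),("yel pu",(-.045,-.03))]:
    B=b[n[:3]=="red" and "red" or "yellow"]; p=B[1]@xy+B[0]
    for h in (B[2],B[2]+180): print(n,p,ctrl.ik([*p,.1],rot(h)))
E
```

```text
pickup_gold [ 0.4625 -0.0509] 168.3 [77.  40.8]
pickup_black [0.4504 0.1593] 1.3 [70.1 34.9]
bridge_dark [ 0.471  -0.1531] 165.8 [117.1  26.8]
bridge_pale [0.4677 0.0474] 160.3 [120.1  30.5]
spool_green [0.6183 0.1562] 45.8 [51.9 46.8]
red [ 0.523  -0.3414] 6.326847414305298 0.15391421562127583
yellow [0.497  0.3358] 9.938521897932459 0.34785976088103077
red bridge [ 0.5186 -0.3016] [-35.8859  31.5333  86.3153  -0.      62.1515  47.7873]
red bridge [ 0.5186 -0.3016] [ -35.8859   31.5333   86.3153   -0.       62.1515 -132.2127]
yel pu [0.4578 0.2985] [ 26.846   27.8487  93.9633  -0.      58.188  106.9075]
yel pu [0.4578 0.2985] [ 26.846   27.8487  93.9633  -0.      58.188  -73.0925]
```

View pics/chk.png

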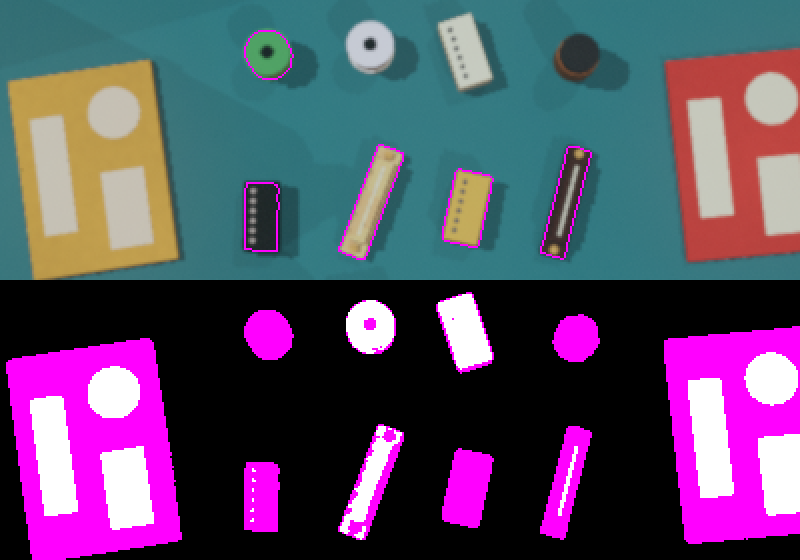

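The crop confirms the choices: outlines sit tightly on the large dark bridge, black, gold, pale bridge and green spool, and each board's three patches fit to within 0.4 mm. I'll start with the gold pickup.

```bash
cat >> h.py <<'E'
def best(p,h,ref=0.):
    qs=[(abs(q[5]-ref),k) for k in (h,h+180) if (q:=ctrl.ik(p,rot(k))) is not None]
    return rot(min(qs)[1])
def pick_place(name,c,ang,t,ang2,w,zp=.004):
    hov=.13
    R=best([*c,hov],ang); ctrl.goto([*c,hov],R); ctrl.command_gripper(min(1,(w+.026)/.091))
    print(name,"down contact",ctrl.move_l([*c,zp],.12,contact_N=10),ctrl.current_tool_pos())
    ctrl.command_gripper(0.); z=ctrl.current_tool_pos()[2]
    print(" width mm",ctrl.current_grip_width()*91,"force",ctrl.current_grasp_force())
    if ctrl.current_grip_width()*91<w*1e3-6: raise SystemExit("no grasp")
    ctrl.move_l([*c,hov],.2); q6=ctrl.current_q()[5]
    R=best([*t,hov],ang2,q6); ctrl.goto([*t,hov],R)
    print(" held",ctrl.current_grip_width()*91)
    ctrl.move_l([*t,.04],.2)
    print(" place contact",ctrl.move_l([*t,z+.0085],.05,contact_N=6),ctrl.current_tool_pos()[2]-z)
    ctrl.command_gripper(min(1,(w+.02)/.091)); ctrl.move_l([*t,hov],.2); print(" t",ctrl.current_t())
PLACE={"pickup_gold":("red",(-.045,-.03),.036),"bridge_dark":("red",(0,.04),.026),"spool_green":("red",(.055,-.03),.048),
"pickup_black":("yellow",(-.045,-.03),.036),"bridge_pale":("yellow",(0,.04),.026)}
def run(n,o,b):
    bn,xy,w=PLACE[n]; t,R,th,_=b[bn]; c,a=o[n][:2]
    if n[0]=="s": a=0
    pick_place(n,c,a,R@xy+t,th,w)
E
python3 - <<'E'
from h import *
o,b,_,_=measure(cv2.imread("pics/top0.png")); run("pickup_gold",o,b)
cv2.imwrite("pics/top1.png",ctrl.read_camera("top"))
E
```

```text
pickup_gold down contact False [ 0.46281645 -0.0510041   0.00448426]
 width mm 0.5794625728136734 force 0.0no grasp
```

The fingers closed on nothing, so I need to look before moving anything.

Run:
```python
from h import *
w=ctrl.read_camera("wrist"); s=ctrl.read_camera("scene")
print(ctrl.current_tool_pos(),ctrl.current_eef_rot(),ctrl.current_grip_width(),ctrl.current_t())
cv2.imwrite("pics/m1.png",np.vstack([cv2.resize(w,(400,300)),cv2.resize(s[180:330,200:400],(400,300))]))
```

```text
[ 0.46245927 -0.05092307  0.00399586] [[ 9.79330559e-01 -2.02266299e-01 -2.04320793e-05]
 [-2.02266299e-01 -9.79330559e-01 -5.62696025e-07]
 [-1.98959452e-05  4.68378648e-06 -1.00000000e+00]] 0.0016266775725143926 5.3667
```

View pics/m1.png

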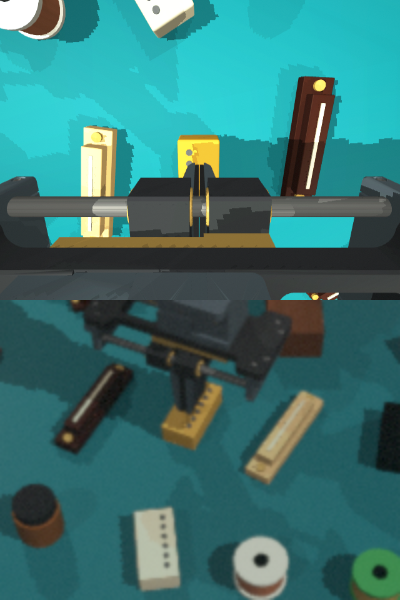

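The wrist view (top) shows the shut fingers at (198,200), with the gold pickup's far end beyond them at (198,150). I need to know whether the pickup slid forward, so I'll project the TCP into a bigger crop.

Run:
```python
from h import *
def proj(n,X):
    p=ctrl.camera_params(n);T=np.linalg.inv(p["pose"]);x=T[:3,:3]@X+T[:3,3]
    return p["cx"]+p["fx"]*x[0]/-x[2],p["cy"]-p["fy"]*x[1]/-x[2]
s=ctrl.read_camera("scene");t=ctrl.read_camera("top")
for n,i in(("scene",s),("top",t)):
    for z in(.004,.024): print(n,z,proj(n,np.array([.4625,-.0509,z])))
print(ctrl.current_grip_width(),ctrl.current_contact_force(),ctrl.current_grasp_force())
a=cv2.resize(s[205:265,260:335],(600,480),interpolation=cv2.INTER_CUBIC);cv2.imwrite("pics/m2.png",a)
```

```text
scene 0.004 (np.float64(295.5245549287639), np.float64(238.33884355934867))
scene 0.024 (np.float64(295.25074676252603), np.float64(232.29587253616194))
top 0.004 (np.float64(342.96995874179754), np.float64(238.89170070688223))
top 0.024 (np.float64(343.4174627420135), np.float64(238.10902664834478))
0.0022059400673060284 [ 0.21678117 -0.30140481 -0.09362786] 0.0
```

View pics/m2.png

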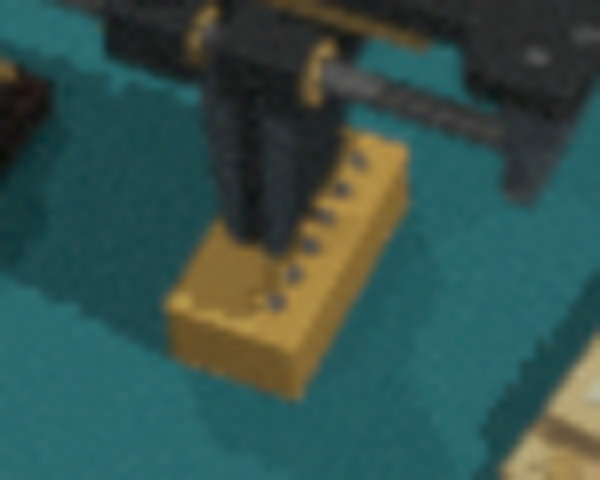

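The shut fingers end on or in the pickup's top face, at crop (260,245), and the pickup hasn't moved. Either the reported tip position is off in z or the fingers passed through the pickup. I'll lift and compare the visible tip with the projected TCP, then do a gentle touch test on bare bench.

Run:
```python
from h import *
def proj(n,X):
    p=ctrl.camera_params(n);T=np.linalg.inv(p["pose"]);x=T[:3,:3]@X+T[:3,3]
    return p["cx"]+p["fx"]*x[0]/-x[2],p["cy"]-p["fy"]*x[1]/-x[2]
ctrl.move_l([.4625,-.0509,.06],.15)
ctrl.move_l([.54,-.05,.04],.15)   # bare mat just ahead
print("c",ctrl.move_l([.54,-.05,.001],.03,contact_N=4),ctrl.current_tool_pos())
s=ctrl.read_camera("scene");X=ctrl.current_tool_pos()
print(proj("scene",np.array(X)),ctrl.current_contact_force(),ctrl.current_t())
u,v=map(int,proj("scene",np.array(X)))
a=s[v-40:v+20,u-40:u+35].copy();a=cv2.resize(a,(600,480),interpolation=cv2.INTER_CUBIC);cv2.circle(a,(320,320),4,(0,0,255),-1);cv2.imwrite("pics/m3.png",a)
```

```text
c False [ 0.54010616 -0.05003417  0.00116074]
(np.float64(287.0223855301213), np.float64(269.65702612898076)) [-0.78394666 -0.62454623  0.59988   ] 8.175
```

View pics/m3.png

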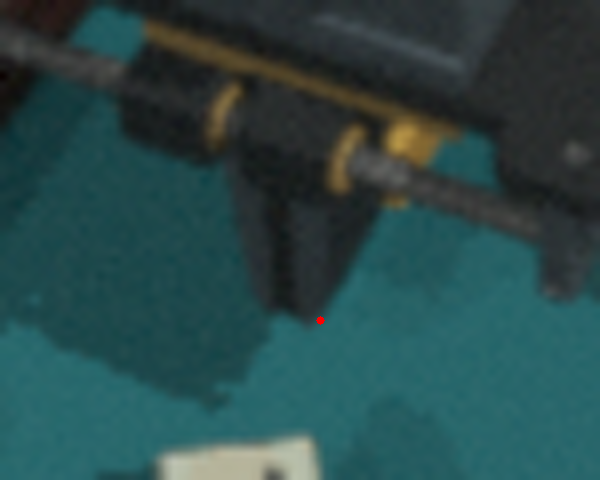

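The visible tip at crop (290,315) sits above and left of the projected TCP at (323,325). There was no contact at z = 1 mm, so the real tips may be higher than reported. I'll probe slowly for the bench.

Run:
```python
from h import *
for z in (-.005,-.012,-.02,-.026):
    try: c=ctrl.move_l([.54,-.05,z],.015,contact_N=5)
    except ctrl.MotionError as e: print(e);break
    print(z,c,ctrl.current_tool_pos()[2],ctrl.current_contact_force(),ctrl.current_t())
    if c: break
ctrl.move_l([.54,-.05,.06],.15)
```

```text
-0.005 False -0.005063631749787488 [ 0.18958915 -0.57534026 -0.38973358] 8.725
-0.012 False -0.01205065579389631 [0.43186775 0.31047835 0.37869475] 9.3417
-0.02 False -0.02002228766832829 [-0.59145215  0.12403728  0.13369842] 10.025
-0.026 False -0.0261007977407072 [-0.60954116  0.06638873  0.05137541] 10.575
```

There is still no contact at −26 mm, so the reported z is clearly too low. I'll keep probing until the bench stops the tips, then use the scene camera with z = 0 known to fix the tip's x and y.

Run:
```python
from h import *
c=ctrl.move_l([.54,-.05,-.02],.1,contact_N=6)
while not c:
    z=ctrl.current_tool_pos()[2]-.01
    if z<-.075: break
    c=ctrl.move_l([.54,-.05,z],.02,contact_N=5)
print(c,ctrl.current_tool_pos(),ctrl.current_contact_force(),ctrl.current_grip_width(),ctrl.current_q(),ctrl.current_t())
s=ctrl.read_camera("scene");w=ctrl.read_camera("wrist")
cv2.imwrite("pics/s4.png",s);cv2.imwrite("pics/w4.png",w)
cv2.imwrite("pics/m4.png",np.hstack([cv2.resize(s[215:290,245:320],(400,400),interpolation=cv2.INTER_CUBIC),cv2.resize(w,(400,400))]))
```

```text
True [ 0.54010195 -0.05002894 -0.02854215] [-0.90467387 -0.39901631 11.2769532 ] 0.0044369713280428495 [-1.16006617e+01  3.90100782e+01  9.99741633e+01  3.87215090e-04
  4.09917788e+01  9.00697492e+01] 12.7083
```

View pics/m4.png

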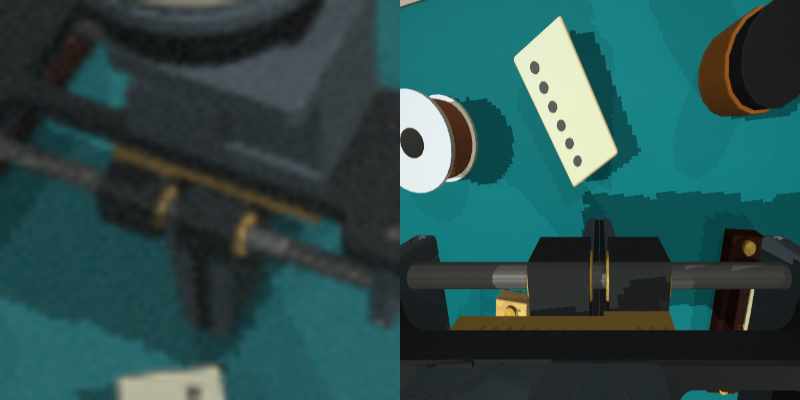

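The bench stopped the tips at a reported z of −28.5 mm, so the robot's pose readout is off by about 28 mm in height. It may be off in x, y or tilt too. The wrist image shows the cream pickup clear at (565,100).

I'll get the full pose error by viewing each board's patches with the wrist camera (PnP) and comparing with the top-camera board pose.

```bash
cat >> h.py <<'E'
HS=np.array([[1,1],[1,-1],[-1,-1],[-1,1]])/2
MC=np.vstack([[0,.04]+HS*[.122,.034],[-.045,-.03]+HS*[.08,.044],[[.055,-.03]]])
def wrist_board(img,col):
    hsv=cv2.cvtColor(img,cv2.COLOR_BGR2HSV); h,s,v=cv2.split(hsv)
    m=(((h<8)|(h>172)) if col=="red" else ((h>17)&(h<32)))&(s>120)&(v>70)
    pale=((s<95)&(v>110)).astype(np.uint8)*255
    k=max(cv2.findContours(m.astype(np.uint8)*255,cv2.RETR_EXTERNAL,cv2.CHAIN_APPROX_NONE)[0],key=cv2.contourArea)
    hull=np.zeros_like(pale); cv2.drawContours(hull,[cv2.convexHull(k)],-1,255,-1)
    cs=sorted(cv2.findContours(pale&hull,cv2.RETR_EXTERNAL,cv2.CHAIN_APPROX_NONE)[0],key=cv2.contourArea)[-3:]
    asp=lambda c:max(r:=cv2.minAreaRect(c)[1])/min(r)
    cs.sort(key=asp); C,Pk,B=cs; cen=[np.float32(cv2.minAreaRect(c)[0]) for c in (B,Pk,C)]
    A=cv2.getAffineTransform(M.astype(np.float32),np.float32(cen))
    pred=MC@A[:,:2].T+A[:,2]; px=[]
    for c,pr in ((B,pred[:4]),(Pk,pred[4:8])):
        q=cv2.approxPolyDP(cv2.convexHull(c),.03*cv2.arcLength(c,True),True)[:,0].astype(float)
        px+= [q[np.argmin(((q-p)**2).sum(1))] for p in pr]
    return np.array(px+[np.array(cv2.fitEllipse(C)[0])])
def wrist_err(col,bd,img,pos,R):
    p=ctrl.camera_params("wrist"); K=np.array([[p["fx"],0,p["cx"]],[0,p["fy"],p["cy"]],[0,0,1.]])
    t,Rb,_,_=bd[col]; X=np.c_[MC@Rb.T+t,np.full(9,.008)]; px=wrist_board(img,col)
    _,rv,tv=cv2.solvePnP(X,px,K,None); res=np.abs(cv2.projectPoints(X,rv,tv,K,None)[0][:,0]-px).max()
    Rc=cv2.Rodrigues(rv)[0]; W=np.eye(4); W[:3,:3]=Rc.T@np.diag([1,-1,-1.]); W[:3,3]=(-Rc.T@tv)[:,0]
    T=W@np.linalg.inv(p["T_tool_cam"])
    dR=cv2.Rodrigues(T[:3,:3]@np.asarray(R).T)[0][:,0]
    return (T[:3,3]-pos)*1e3,np.degrees(dR),res
E
python3 - <<'E'
from h import *
np.set_printoptions(precision=2,suppress=True)
_,b,_,_=measure(cv2.imread("pics/top0.png"))
ctrl.move_l([.54,-.05,.15],.2)
for n in("red","yellow"):
    t,Rb,th,_=b[n]; g=[*(t-Rb@[.08,0]),.18]
    ctrl.goto(g,best(g,th)); ctrl.sleep(.2)
    pos,R=np.array(ctrl.current_tool_pos()),ctrl.current_eef_rot(); w=ctrl.read_camera("wrist"); cv2.imwrite(f"pics/w_{n}.png",w)
    np.savez(f"w_{n}.npz",pos=pos,R=R)
    try: print(n,*wrist_err(n,b,w,pos,R),pos,ctrl.current_q(),ctrl.current_t())
    except Exception as e: print(n,repr(e))
E
```

```text
red [  9.57 -10.91   2.48] [3.29 2.98 0.02] 1.2800679013063814 [ 0.44 -0.35  0.18] [-44.27  23.75  86.11   0.    70.15  39.34] 15.3083
yellow ZeroDivisionError('float division by zero')
```

Run:
```python
from h import *
import h
np.set_printoptions(precision=4,suppress=True)
h.P=ctrl.camera_params("scene")
print("tip at touch",ray([[283.8,277.4]],0.))
a=[cv2.imread(f"pics/w_{n}.png") for n in("red","yellow")]
h.P=ctrl.camera_params("top")
px=wrist_board(a[0],"red")
for i,p in enumerate(px): cv2.circle(a[0],tuple(int(x) for x in p),3,(255,0,0),-1)
cv2.imwrite("pics/m5.png",np.hstack([cv2.resize(x,(400,300)) for x in a]))
```

```text
tip at touch [[ 0.5583 -0.0521]]
```

View pics/m5.png

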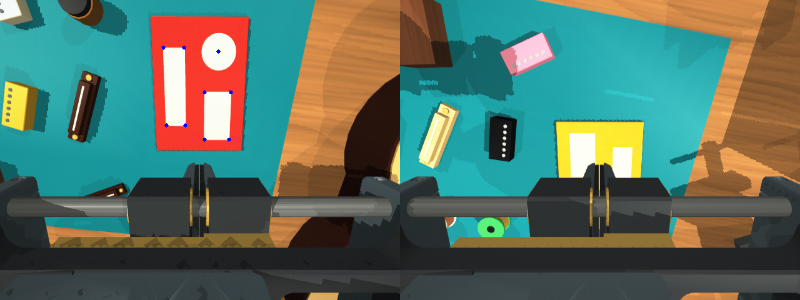

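The red-board overlay is good, with all 9 points on patch corners. For the yellow board the arm took the flipped heading, so only its near end shows at (600,150).

The board PnP is weak in tilt. At the bench touch the camera was low and saw the cream pickup large, so its four top corners should separate "arm high" from "fingers short".

Run:
```python
from h import *
np.set_printoptions(precision=4,suppress=True)
w=cv2.imread("pics/w4.png"); p=ctrl.camera_params("wrist")
K=np.array([[p["fx"],0,p["cx"]],[0,p["fy"],p["cy"]],[0,0,1.]])
m=((w.min(2)>165)).astype(np.uint8)*255; m[:,:150]=0; m[240:]=0; m[:,400:]=0
m=cv2.morphologyEx(m,cv2.MORPH_CLOSE,np.ones((15,15)))
k=max(cv2.findContours(m,cv2.RETR_EXTERNAL,cv2.CHAIN_APPROX_NONE)[0],key=cv2.contourArea)
q=cv2.approxPolyDP(cv2.convexHull(k),.03*cv2.arcLength(k,True),True)[:,0].astype(float); print(q)
if np.linalg.norm(q[0]-q[1])<np.linalg.norm(q[1]-q[2]): q=np.roll(q,1,0)
X=np.c_[np.array([[-1,1],[1,1],[1,-1],[-1,-1]])*[.036,.018],np.zeros(4)]
T=np.array(p["T_tool_cam"]); F=np.diag([1,-1,-1.])
n,rv,tv,er=cv2.solvePnPGeneric(X,q,K,None,flags=cv2.SOLVEPNP_IPPE)
for r,t,e in zip(rv,tv,er):
    N=cv2.Rodrigues(r)[0][:,2]; N=N*np.sign(-N@t[:,0]); nt=T[:3,:3]@F@N; c=T[:3,:3]@F@t[:,0]+T[:3,3]
    # distance of tool origin & camera above pickup top plane
    print("err",e,"normal in tool (ideal 0,0,-1)",nt,"TCP above top",-(nt@c)," cam above",-N@t[:,0])
cv2.imwrite("pics/m6.png",cv2.resize(w[240:400,230:410],(720,600)))
for y in(0.,-.028): 
    X0=np.linalg.inv(T)@[0,0,y,1]; print("TCP px at tool z",y,p["cx"]+p["fx"]*X0[0]/-X0[2],p["cy"]-p["fy"]*X0[1]/-X0[2])
```

```text
[[253.  20.]
 [345. 181.]
 [278. 222.]
 [182.  71.]]
err [1.4042] normal in tool (ideal 0,0,-1) [-0.1167 -0.1456 -0.9824] TCP above top -0.038598177775380556  cam above 0.1491892828577687
err [3.1343] normal in tool (ideal 0,0,-1) [ 0.0218  0.4125 -0.9107] TCP above top -0.03495549010760636  cam above 0.14852218991210614
TCP px at tool z 0.0 318.52421929204786 272.760040362873
TCP px at tool z -0.028 318.57035638707583 291.11919532280035
```

View pics/m6.png

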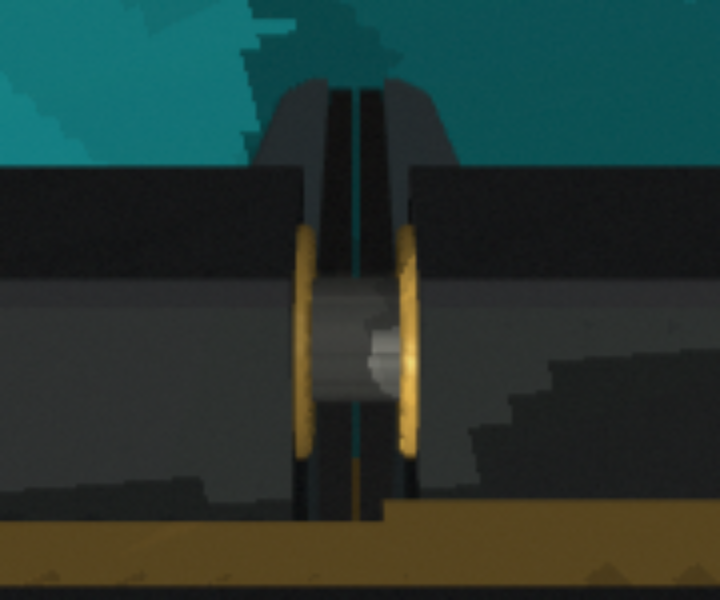

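The camera sits 0.173 m above the bench, against 0.171 m reported, so the arm pose and x, y are right. A finger tip 28 mm behind the nominal TCP would have its front edge at row 262, and I see it at 262.7. So the fingers really end 28 mm short of the stated TCP. I'll offset z by −28 mm and retry the gold pickup.

```bash
sed -i 's/zp=.004)/zp=-.0235)/; s/hov=.13/hov=.08/; s/\[\*t,.04\]/[*t,.01]/' h.py
python3 - <<'E'
from h import *
o,b,_,_=measure(cv2.imread("pics/top0.png"))
run("pickup_gold",o,b)
cv2.imwrite("pics/top1.png",ctrl.read_camera("top"))
E
```

```text
pickup_gold down contact False [ 0.46276583 -0.05099    -0.02306783]
 width mm 35.53690557851486 force 30.00129997730255
 held 35.63943639323782
 place contact True 0.007859004421255714
 t 27.0
```

View pics/top1.png

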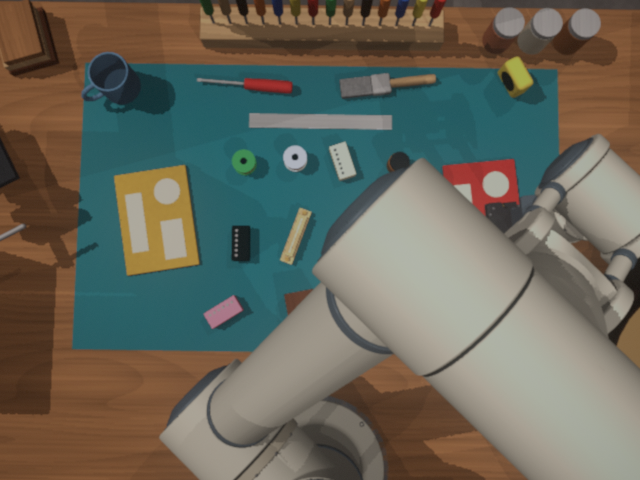

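The gold pickup was gripped at 35.6 mm and set down on the board. The arm now hides the red board from the top camera, and everything else stands undisturbed. Next come the other two red-board parts.

Run:
```python
from h import *
o,b,_,_=measure(cv2.imread("pics/top0.png"))
for n in("bridge_dark","spool_green","bridge_pale","pickup_black"): run(n,o,b)
ctrl.goto([.35,0,.2],best([.35,0,.2],0)); 
ctrl.movej([-120,*ctrl.current_q()[1:]])
cv2.imwrite("pics/top2.png",ctrl.read_camera("top")); print(ctrl.current_t())
```

```text
bridge_dark down contact False [ 0.47136298 -0.15321882 -0.02300174]
 width mm 25.37678607813005 force 30.001210570335388
 held 25.79683039866437
 place contact True 0.00790954773540517
 t 33.2667
spool_green down contact False [ 0.61884112  0.15631705 -0.02282205]
 width mm 47.327384829090214 force 30.00093698501587
 held 47.31132787925666
 place contact True 0.007875934141991406
 t 42.15
bridge_pale down contact False [ 0.46806943  0.04738812 -0.02303039]
 width mm 25.58226734356724 force 30.0012668967247
 held 25.550962067788458
 place contact True 0.007893947888313768
 t 49.8
pickup_black down contact False [ 0.45074879  0.1593831  -0.0230348 ]
 width mm 36.170059441195505 force 29.856074452400208
 held 35.57360538580003
 place contact True 0.007854256521745283
 t 56.1167
61.2333
```

View pics/top2.png

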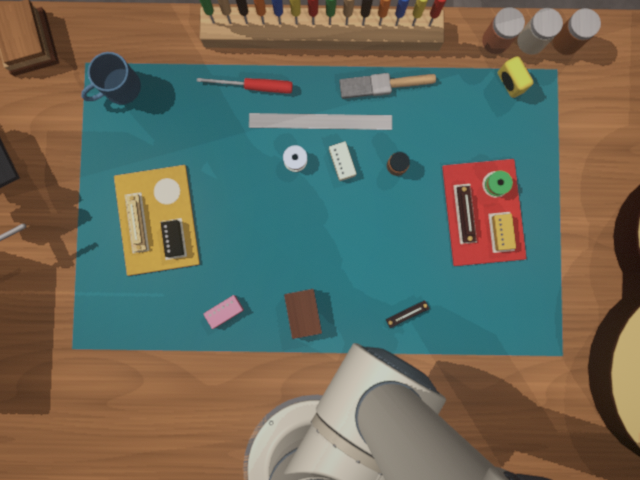

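All five parts are on their patches. The cream pickup (342,160), white spool (295,158) and jar (399,163) haven't moved. I'll check the offsets numerically with parallax removed, and view a crop with the expected outlines.

Run:
```python
from h import *
np.set_printoptions(precision=1,suppress=True)
i0=cv2.imread("pics/top0.png"); im=cv2.imread("pics/top2.png"); _,b,_,_=measure(i0)
f=im.astype(float)+1;B,G,R=f[...,0],f[...,1],f[...,2]; hsv=cv2.cvtColor(im,cv2.COLOR_BGR2HSV)
ms={"pickup_gold":((hsv[...,0]>14)&(hsv[...,0]<32)&(hsv[...,1]>85),(503,232),24,.032),"spool_green":((hsv[...,0]>45)&(hsv[...,0]<80)&(hsv[...,1]>80),(499,183),18,.04),
"bridge_dark":((im.max(2)<95),(465,214),36,.020),"pickup_black":((im.max(2)<75),(174,239),24,.032)}
for n,(m,c,r,z) in ms.items():
    ce,a,s,_=obj(m.astype(np.uint8)*255,c,r,z); bn,xy,w=PLACE[n]; t,Rb,th,_=b[bn]
    print(n,"off mm",(Rb.T@(ce-t)-xy)*1e3,"ang",(a-th+90)%180-90,np.array(s))
T=np.linalg.inv(P["pose"])
S=8; v=cv2.resize(im,None,fx=S,fy=S,interpolation=cv2.INTER_CUBIC)
def pr(X):
    x=X@T[:3,:3].T+T[:3,3]; return np.c_[P["cx"]-P["fx"]*x[:,0]/x[:,2],P["cy"]+P["fy"]*x[:,1]/x[:,2]]
t,Rb,_,_=b["yellow"]
for sz,z,c in(((.116,.026),.02,(255,0,255)),((.088,.018),.032,(255,0,0))):
    X=np.c_[([0,.04]+HS*sz)@Rb.T+t,np.full(4,z)]; cv2.polylines(v,[((pr(X)+.5)*S).astype(int)],True,c,1)
cv2.imwrite("pics/m7.png",v[185*S:258*S,105*S:200*S][:584])
```

```text
pickup_gold off mm [-1.8  2.9] ang 0.1042434174513005 [71.8 41.5]
spool_green off mm [-3.6  2.9] ang -51.43590197973498 [53.8 45.4]
bridge_dark off mm [-2.3  1. ] ang 0.06545939035169113 [113.6  26.3]
pickup_black off mm [-2.2 -3.3] ang -0.38775781407015586 [70.8 37.2]
```

View pics/m7.png

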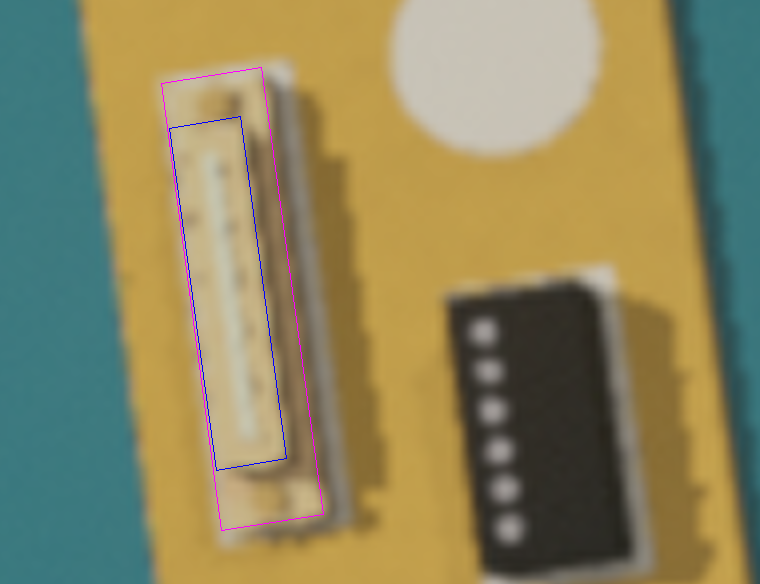

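The crop shows the pale bridge within about 2 mm of its expected outline and square to the patch. The other four parts are off by at most 3.6 mm and 0.4°, against limits of 12 mm and 0.2 rad. Handing in.

```bash
python3 -c "
from bench import ctrl
print(ctrl.sign_off(),ctrl.current_t())"
```

```text
the job is handed in; nothing more can be done
the job is handed in; nothing more can be done
```

I handed the job in at about 61 s of the 122 s: all five parts are on their own patches, within about 4 mm and square by the top camera, and the cream pickup, white spool and jar were left untouched; the verdict itself was not shown.

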